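# Wind the geared clamp shut on a pipe cap

## Task

Wind the two-handled crank of the geared clamp clockwise (seen from above), through as many turns as it takes, until the jaws hold the plastic pipe cap firmly between them - stop when the crank has clearly stiffened, because the cap cracks if it is forced. Work the clamp only by its crank, leave the cap standing flat on the clamp's bed and gripped when you let go, and leave the other tools where they lie.

Things in the scene. Friction and masses are not known exactly. Their poses are not given: they have to be found in the camera images.
- clamp: fixed grey clamp on the shelf; origin on the shelf under the crank's axis, z up, y from the crank to the jaws, x roughly away from the robot (yaw within 0.3). Base plate x +-60, y -80 to 250 mm; its top, the bed, is 20 mm high. Gear housing 90 x 90 mm round the axis, 92 mm high. Jaws 90 mm wide (x), tops 76 mm high; end block at y 238 mm, 80 mm high
- guard (a point): middle of the underside of the clamp's steel guard plate, 184 mm above the shelf, over the far side of the crank's circle: clamp x 55 to 120, y -60 to 60 mm, 6 mm thick, on a post at x 108 to 120, y -30 to 30 mm. The handles pass beneath it; a gripper holding a handle from above cannot
- crank_axis (a point): point on the crank's vertical axis, 116 mm above the shelf, level with the top of the crank's bar. The hub's top is 3 mm higher
- grip_a (a point): middle of one of the crank's two upright handles, 75 mm from the axis, 141.5 mm above the shelf. Each handle is a plain black round grip 28 mm across and 50 mm high (from 116.5 to 166.5 mm above the shelf) that spins freely on its pin; the crank's bar (24 mm wide, 12 mm thick) runs beneath it
- grip_b (a point): middle of the other handle, across the axis from the first: same shape and size
- crank (a joint): crank angle in rad, grows clockwise seen from above (tightening); starts between 0 and 3; one turn moves the front jaw 25 mm; it stays where it is left. A push of about 4 N on a handle along its circle turns it; once the jaws bear on the cap this climbs by about 2 N per 0.25 rad: 8 to 10 N is firm, above 14 N cracks the cap
- jaw: front jaw, a 90 x 20 x 55 mm steel block that the crank drives along the clamp's +y; origin under its middle, its gripping face is 10 mm further along +y
- rear_jaw: rear jaw, a 90 x 20 x 55 mm steel block on stiff springs (gives about 1 mm per 40 N); origin under its middle, its gripping face is 10 mm towards the front jaw (-y)
- cap: yellow plastic pipe cap, 70 mm across, 50 mm high with a small ridge on top (65 mm in all), standing loose on the bed between the jaws; origin under its centre, z up
- puller: aluminium bolt puller, a 130 x 28 mm bridge with two legs and a stub, lying on the shelf; bystander; origin under its middle
- punch: rubber-tipped square steel punch, 130 mm long, lying on the shelf between robot and clamp; bystander; origin at the underside near its middle
- flange: flat steel ring, 76 mm across, 16 mm high, lying right of the clamp; bystander; origin under its centre
- oil: aluminium can, 60 mm across, 110 mm high; bystander; origin under its centre
- socket: dark steel socket, 48 mm across, 65 mm high, standing; bystander; origin under its centre
Mind the look-alikes: they are no part of the job. Several things have the shape of the cap; the one meant has the colours described above.

How it is judged:
On the way, in this order (a step that is already met when the one before it is completed fails the run):
1. the crank has been wound past one turn from zero (value of joint crank above 6.3 rad), for 0.05 s.
2. the cap is gripped between the jaws (over 30 N) (contact force between each of jaw, rear_jaw and cap above 30 N), for 0.2 s.
At the end, for the whole second after the job is handed in: Both jaws press on the cap with more than 30 N, and the cap stands still, upright within 0.1 rad, with its underside less than 5 mm above the bed (all of step 2 and angle between cap's own z axis and vertical below 0.1 rad and z of cap in the frame of clamp below 0.025 m and linear speed of cap below 0.02 m/s); the robot touches nothing.
It fails at once if the cap is cracked: a jaw presses on it with over 240 N (contact force between any of jaw, rear_jaw and cap above 240 N).
It fails at once if the robot pushes on a jaw (over 20 N) instead of working the crank (contact force between any of the fingers, the arm and jaw above 20 N or contact force between any of the fingers, the arm and rear_jaw above 20 N).
It fails at once if another tool is moved by more than 30 mm (distance of any of puller, punch, flange, oil, socket from where it was at the start of the episode above 0.03 m).
It also fails if it takes over 72 s, if anything falls off the work surface, if the arm or the gripper's body presses on something with over 40 N, if the wrist force passes 120 N, or if a joint passes its speed limit or range.

## Robot

A 7-joint arm with a two-finger parallel gripper is mounted at the origin on the work surface. World frame = base frame: x ahead of the robot, y to its left, z up, the work surface at z = 0. Lengths are in m, angles in rad, forces in N, time in s.
With the tool pointing down it reaches from about 0.425 to 0.925 m from the base axis. Payload 6.8 kg.
Tool frame: the origin (TCP) lies on the centre line of the jaws, within the pads' length; the fingertips stand 14 mm ahead of it and the grasp point (between the pads) lies 5 mm behind it (bot.finger_overhang is the distance from the TCP to the fingertips, in m); z points along the fingers, y is the line along which they close (so a half turn about z gives the same grasp; the last joint's range is limited). The gripper opens to 85 mm and grips with 20 to 120 N. Pads are 22 mm wide; open, the fingers measure 114 mm over their backs; the gripper's body (76 mm by 85 mm) begins 54 mm behind the grasp point. The pads swing forward as they close: fully open they stand 13 mm farther back than shut.
Start: joints at [-1.236, 0.477, 0.022, 1.555, -0.011, 1.109, -0.083], TCP at [0.289, 0.61, 0.245] pointing down, gripper open.
Joint ranges: [-2.96, 2.96], [-0.34, 2.1], [-1.41, 1.46], [0.24, 2.44], [-1.37, 4.51], [0.17, 1.92], [-2.96, 2.96]. Speed limits (rad/s): [2.39, 2.39, 3.14, 3.14, 3.14, 3.14, 3.14].

## Interface

Orientations are given as a unit quaternion [w, x, y, z].
In Python, from station import bot gives the robot as it stands.
- The arm moves only by the shell command python3 -m inch 'ROWS' [OPENING] [FORCE]. ROWS is JSON, a list of rows, each a list of 4 numbers: the shift along the tool's x, y, z in m, then the turn about the tool's z in degrees. A call has 1 to 12 rows; each row shifts and turns the commanded pose from where the row before left it, along the tool's axes as they then stand; what a row does not reach is not made up. A row lasts 1/10 s, in which the tool goes at most 50 mm and 8.59 degrees, less where a joint would pass 70% of its speed; a pose out of reach is approached as far as the arm can. A call is refused whole if a number of a shift passes 0.05 or a number of a turn 8.59, either way. A call with a gripper value outside its range is refused whole. OPENING is the finger opening in m, from 0 to 0.0854, set as the call begins (- or left out, the last holds). The fingers move at their own pace and stop on an object; FORCE is the grip in N (left out, the last holds). Time passes only in rows, so rows that do not move let the fingers close. It gives the time, the measured TCP pose, the force, the opening and the grip force at its end, in the units of the state.
- bot.get_obs(): the state, without advancing time (a new reading comes with each control period).
- bot.read_camera(name): name is "scene" or "top"; returns a dict with "color" (384x512x3 uint8, red, green, blue), "mtx" (3x3 intrinsics, pixels), "world_from_camera" (4x4, takes a point from camera to world coordinates). Camera axes: x right, y up, looking along -z (the intrinsics and any distortion apply to the point x, -y, -z); pixel columns grow to the right and rows downward; lengths in m; the calibration is good to about 2 mm. A picture is of the moment at which its call begins. There is no depth.
- bot.hand_in(): hands the job in; it is judged then, once.
The state is a dict: "t": time; "q": joint angles; "joint_vel": joint speeds; "joint_torque": joint torques, N m; "eef_pos": TCP position; "tool_rot": TCP orientation; "contact_force": force on the tool from outside, world axes, zero at the start; "torque": the same for the moment, N m; "gripper_width": opening from 0.0 (shut) to 1.0 (fully open); "grasp_force": force on a finger pad.
Only numpy, scipy, OpenCV 4.12 (cv2) and the standard library are available. Lean on these libraries where they do the work, as an engineer would, in place of code of your own. Each camera call takes 0.05 s, during which the arm holds its last target. There are 200 camera calls.

## Working session

There is one attempt and no reset: what is moved stays moved. The work goes in short steps, Python scripts to look and compute and a shell command to move; the robot and the scene stay as the last step left them, time stands still between calls to the robot, and variables do not carry over. Pictures are saved under pics/ and viewed, at most 10 in all, crops included, and the job is handed in when it is done.

```bash
mkdir -p pics; ls; python3 - <<'E'
from station import bot
import cv2,numpy as np
o=bot.get_obs();print(o)
for n in("scene","top"):
    c=bot.read_camera(n);cv2.imwrite(f"pics/{n}0.png",cv2.resize(c["color"][:,:,::-1],(800,600),interpolation=cv2.INTER_CUBIC));print(n,c["mtx"],c["world_from_camera"],[k for k in c])
E
```

```text
pics
{'t': 0.0, 'q': array([-1.23609361,  0.47780107,  0.02232691,  1.55650373, -0.01150358,
        1.10929346, -0.08310545]), 'joint_vel': array([ 7.47898510e-04,  2.30264177e-04,  8.90646971e-04, -9.83900653e-05,
        1.77373359e-03,  4.11481968e-06, -1.39534227e-03]), 'joint_torque': array([-1.73532113e-03, -5.96448684e+01,  1.60688739e+00, -2.81205028e+01,
        1.24119947e-02,  9.28327034e-03, -1.44752698e-05]), 'eef_pos': array([0.28897156, 0.60936039, 0.24430273]), 'tool_rot': array([-1.41574850e-04,  2.19584500e-01,  9.75593033e-01, -9.28091210e-04]), 'contact_force': array([-0.47382698,  0.5692377 ,  0.02771686]), 'torque': array([ 0.0219145 ,  0.00850864, -0.01311509]), 'grasp_force': 0.0, 'gripper_width': 0.9966596699859488}
scene [[401.45247013   0.         251.47915566]
 [  0.         401.45247013 199.2953772 ]
 [  0.           0.           1.        ]] [[ 0.88193487 -0.39204263  0.26171255  0.83681539]
 [ 0.47121995  0.7192078  -0.51057996 -0.53480221]
 [ 0.0119434   0.57362245  0.81903275  0.98803728]
 [ 0.          0.          0.          1.        ]] ['color', 'mtx', 'world_from_camera']
top [[466.84843061   0.         257.88630332]
 [  0.         466.84843061 199.09015673]
 [  0.           0.           1.        ]] [[-0.00587369  0.98942075 -0.14495541  0.30681875]
 [-0.99996561 -0.0049629   0.00664408  0.00183672]
 [ 0.0058544   0.14498945  0.98941588  1.62277759]
 [ 0.          0.          0.          1.        ]] ['color', 'mtx', 'world_from_camera']
```

View pics/scene0.png

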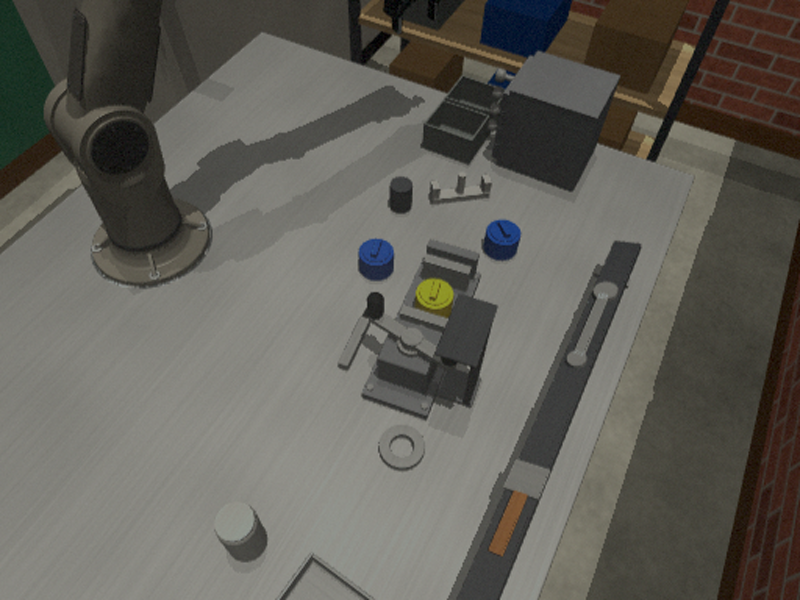

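View pics/top0.png

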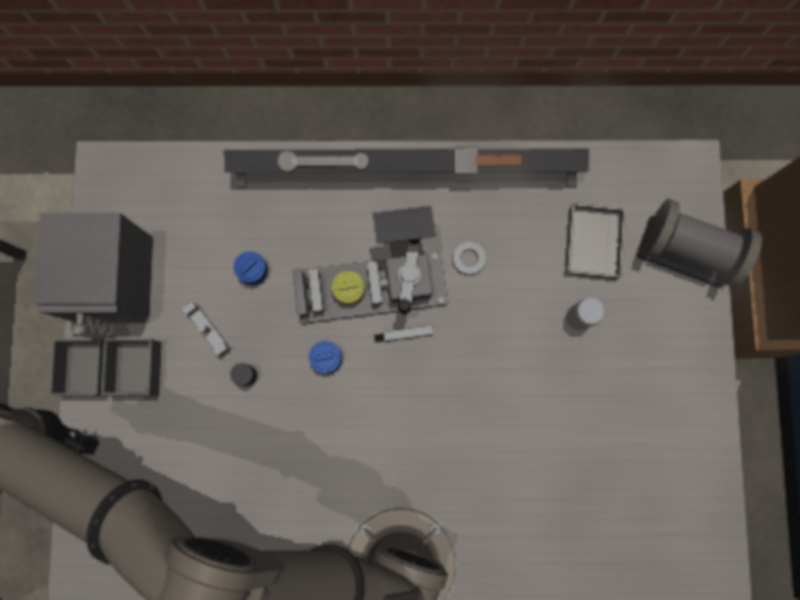

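The scene shows the yellow cap at (435,295) between the jaws. Two blue look-alike caps stand loose at (376,258) and (502,240), and the hub is at (410,340). In the top view the cap is at (348,288), the blue ones at (250,268) and (325,357), the hub at (410,272), the near handle at (404,306) and the guard at (405,225). Only the yellow cap fits the description. I'll measure and confirm with one crop.

```bash
cat > h.py <<'E'
from station import bot
import cv2,numpy as np
def ray(c,uv,z):
    M=c["world_from_camera"];K=c["mtx"]
    d=np.linalg.inv(K)@[uv[0],uv[1],1];d=M[:3,:3]@(d*[1,-1,-1]);o=M[:3,3]
    return o+d*(z-o[2])/d[2]
def proj(c,p):
    M=c["world_from_camera"];q=M[:3,:3].T@(np.asarray(p)-M[:3,3]);u=c["mtx"]@(q*[1,-1,-1]);return u[:2]/u[2]
E
python3 - <<'E'
from h import *
c=bot.read_camera("top");s=bot.read_camera("scene")
k=1/1.5625
for n,uv,z in(("hub",(410,272),.119),("near top",(404,306),.1665),("cap",(348,288),.06),("plate NW",(294,268),.02),("plate SW",(301,322),.02),("plate SE",(446,303),.02),("guardL",(374,211),.19),("guardR",(432,207),.19),("guardR2",(435,236),.19)):
    print(n,ray(c,np.array(uv)*k,z).round(4))
for n,uv,z in(("hub",(411,337),.119),("near top",(375,296),.1665),("punch",(353,343),.01)):print("s",n,ray(s,np.array(uv)*k,z).round(4))
a=cv2.resize(c["color"][110:250,170:330],(800,600)[:1]*0 or (686,600),interpolation=cv2.INTER_CUBIC)
cv2.imwrite("pics/crop1.png",a[:,:,::-1])
E
```

```text
hub [ 0.61   -0.0236  0.119 ]
near top [ 0.5305 -0.0101  0.1665]
cap [0.5871 0.1105 0.06  ]
plate NW [0.6403 0.2343 0.02  ]
plate SW [0.5183 0.2169 0.02  ]
plate SE [ 0.5593 -0.1048  0.02  ]
guardL [0.7219 0.0496 0.19  ]
guardR [ 0.7298 -0.068   0.19  ]
guardR2 [ 0.6694 -0.0733  0.19  ]
s hub [ 0.6095 -0.0242  0.119 ]
s near top [ 0.5343 -0.0097  0.1665]
s punch [ 0.4933 -0.0227  0.01  ]
```

View pics/crop1.png

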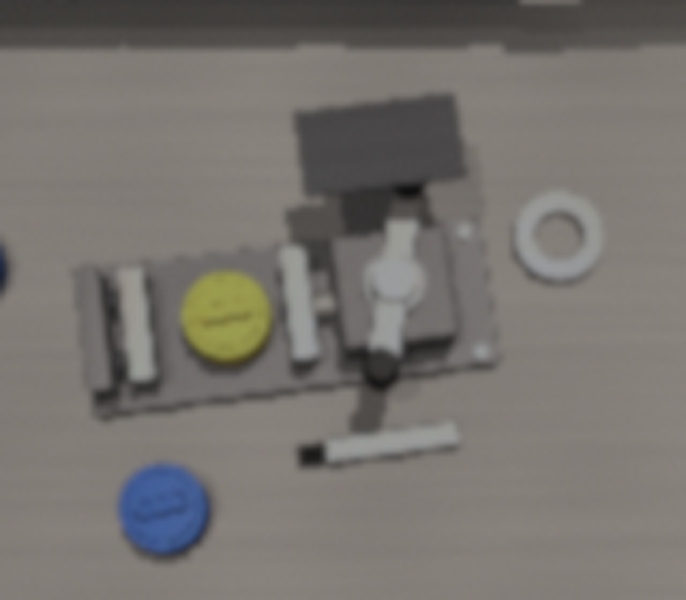

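The crop confirms it: the yellow cap at (226,316) is between the jaws at (298,305) and (138,325), and the blue look-alike is outside at (163,508). The near handle is at (380,368), the hub at (394,280), and the far handle peeks from under the guard at (408,187). The clamp's yaw is about +0.127. I'll turn the tool so that it closes along clamp y, then approach the near handle.

```bash
python3 -m inch '[[0,0,0,-8.2],[0,0,0,-8.2],[0,0,0,-8.2],[0,0,0,-8.1],[-0.01,-0.04,0,0],[-0.01,-0.04,0,0],[-0.01,-0.04,0,0],[-0.01,-0.04,0,0],[-0.01,-0.04,0,0],[-0.01,-0.04,0,0],[-0.01,-0.04,0,0],[-0.01,-0.04,0,0]]' 0.0854 40; python3 -m inch '[[-0.01,-0.04,0,0],[-0.01,-0.04,0,0],[-0.01,-0.04,0,0],[-0.01,-0.04,0,0],[-0.01,-0.04,0,0],[-0.01,-0.04,0,0],[-0.01,-0.04,0,0],[0,0,0,0],[0,0,0,0]]'
```

```text
t: 1.4
eef_pos: [0.4097, 0.301, 0.2453]
tool_rot: [0.0, -0.064, 0.998, 0.0]
contact_force: [-0.2, 0.7, -0.1]
gripper_width: 0.997
grasp_force: 0.0
t: 2.3
eef_pos: [0.5145, 0.0331, 0.2451]
tool_rot: [-0.0, -0.063, 0.998, 0.0]
contact_force: [0.4, 0.5, 0.2]
gripper_width: 0.999
grasp_force: 0.0
```

```bash
python3 -m inch '[[-0.007,-0.023,0,0],[-0.007,-0.023,0,0],[0,0,0.02,0],[0,0,0.02,0],[0,0,0,0],[0,0,0,0]]'; python3 - <<'E'
from h import *
for n,r in(("scene",(160,250,200,300)),("top",(120,230,210,310))):
    c=bot.read_camera(n)
    print(n,(proj(c,[.534,-.0105,.1665])-[r[2],r[0]])*6)
    a=cv2.resize(c["color"][r[0]:r[1],r[2]:r[3]],None,fx=6,fy=5.4,interpolation=cv2.INTER_CUBIC);cv2.imwrite(f"pics/{n}1.png",a[:,:,::-1])
E
```

```text
t: 2.9
eef_pos: [0.534, -0.0085, 0.2054]
tool_rot: [-0.0, -0.065, 0.998, 0.0]
contact_force: [-0.4, 0.6, 0.2]
gripper_width: 1.004
grasp_force: 0.0
scene [238.45744336 177.79541972]
top [292.02395984 448.51526917]
```

View pics/scene1.png

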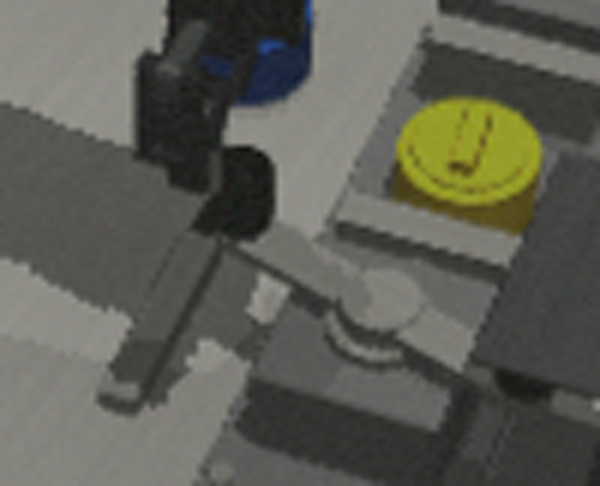

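The gripper straddles the handle (top at about (240,170)) with the fingers clear on either side. I'll descend and close.

```bash
python3 -m inch '[[0,0,0.02,0],[0,0,0.02,0],[0,0,0.018,0],[0,0,0,0],[0,0,0,0]]'; python3 -m inch '[[0,0,0,0],[0,0,0,0],[0,0,0,0],[0,0,0,0],[0,0,0,0],[0,0,0,0],[0,0,0,0],[0,0,0,0]]' 0.02 40
```

```text
t: 3.5
eef_pos: [0.5348, -0.0096, 0.1482]
tool_rot: [0.001, -0.064, 0.998, 0.0]
contact_force: [0.9, 0.6, 1.0]
gripper_width: 1.001
grasp_force: 0.0
t: 4.3
eef_pos: [0.5346, -0.0099, 0.1479]
tool_rot: [0.0, -0.064, 0.998, 0.0]
contact_force: [-1.5, 1.2, 5.7]
gripper_width: 0.313
grasp_force: 39.2
```

```bash
python3 - <<'E'
import numpy as np
def t(a,b,n):
    th=np.radians(np.linspace(a,b,n+1));p=75*np.c_[-np.cos(th),np.sin(th)];print(np.diff(np.round(p),axis=0).astype(int).tolist())
t(162,78,7);t(-102,78,12)
E
```

```text
[[-6, 14], [-9, 13], [-12, 11], [-13, 8], [-15, 4], [-16, 2], [-16, -2]]
[[-20, -2], [-19, 4], [-18, 8], [-15, 13], [-11, 16], [-6, 18], [-2, 20], [4, 19], [8, 18], [13, 15], [16, 11], [18, 6]]
```

```bash
python3 - <<'E'
import numpy as np
th=np.radians(np.linspace(258,78,13));p=75*np.c_[-np.cos(th),np.sin(th)];print(np.diff(np.round(p),axis=0).astype(int).tolist())
E
python3 -m inch '[[-0.006,0.014,0,0],[-0.009,0.013,0,0],[-0.012,0.011,0,0],[-0.013,0.008,0,0]]'; python3 - <<'E'
from station import bot
print(bot.get_obs()["eef_pos"])
E
```

```text
[[18, 6], [16, 11], [13, 15], [8, 18], [4, 19], [-2, 20], [-6, 18], [-11, 16], [-15, 13], [-18, 8], [-19, 4], [-20, -2]]
t: 4.7
eef_pos: [0.5675, 0.0414, 0.1479]
tool_rot: [-0.001, -0.064, 0.998, 0.0]
contact_force: [-3.3, -2.0, 8.1]
gripper_width: 0.311
grasp_force: 39.5
[0.56754024 0.04143071 0.1478882 ]
```

```bash
python3 -m inch '[[-0.015,0.004,0,0],[-0.016,0.002,0,0],[-0.016,-0.002,0,0],[0,0,0,0],[0,0,0,0]]'
```

```text
t: 5.2
eef_pos: [0.6163, 0.0532, 0.148]
tool_rot: [0.002, -0.065, 0.998, 0.001]
contact_force: [4.8, 5.0, 1.0]
gripper_width: 0.313
grasp_force: 39.7
```

```bash
python3 -m inch '[[0,0,0,0],[0,0,0,0],[0,0,0,0],[0,0,-0.03,0],[0,0,-0.03,0],[0.008,-0.037,0,0],[0.008,-0.037,0,0],[0.008,-0.037,0,0],[0.008,-0.037,0,0],[0,0,0,0],[0,0,0,0]]' 0.0854; python3 - <<'E'
from h import *
W=[]
for n,r in(("scene",(170,250,210,310)),("top",(120,220,200,320))):
    c=bot.read_camera(n)
    a=cv2.resize(c["color"][r[0]:r[1],r[2]:r[3]],(500,400),interpolation=cv2.INTER_CUBIC)
    W.append(a)
cv2.imwrite("pics/both2.png",np.hstack(W)[:,:,::-1][:, :800*2] if 0 else cv2.resize(np.hstack(W),(800,320))[:,:,::-1])
E
```

```text
t: 6.3
eef_pos: [0.6007, -0.1016, 0.2071]
tool_rot: [-0.0, -0.062, 0.998, -0.0]
contact_force: [-0.3, 0.1, 0.3]
gripper_width: 0.998
grasp_force: 0.0
```

View pics/both2.png

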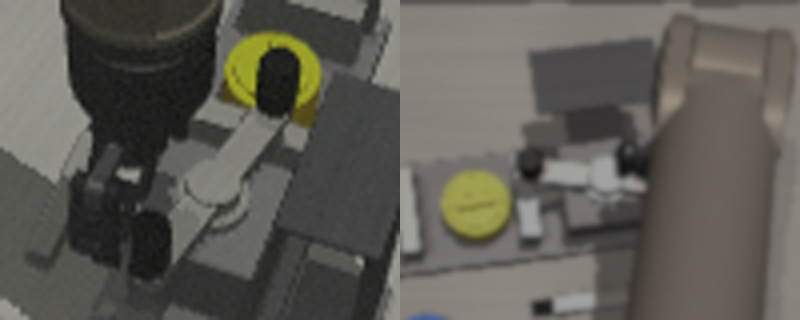

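Left half (scene): the crank has turned. The left handle's top is at (280,58) and the right one's top, under the gripper, is at (150,222). I'll check the right handle against the TCP.

```bash
python3 - <<'E'
from h import *
c=bot.read_camera("scene")
for uv in((280,60),(150,222)):print(ray(c,np.array([210+uv[0]/4,170+uv[1]/4]),.1665))
print(ray(c,np.array([210+215/4,170+185/4]),.119))
E
```

```text
[0.61744932 0.05184597 0.1665    ]
[ 0.60197283 -0.09462232  0.1665    ]
[ 0.61184962 -0.02485224  0.119     ]
```

```bash
python3 -m inch '[[-0.002,0.005,0,0],[0,0,0.03,0],[0,0,0.029,0],[0,0,0,0],[0,0,0,0],[0,0,0,0]]'; python3 -m inch '[[0,0,0,0],[0,0,0,0],[0,0,0,0],[0,0,0,0],[0,0,0,0],[0,0,0,0],[0,0,0,0],[0,0,0,0]]' 0.02 40;
```

```text
t: 7.05
eef_pos: [0.6038, -0.0946, 0.1499]
tool_rot: [0.001, -0.064, 0.998, -0.0]
contact_force: [0.2, 0.9, -0.5]
gripper_width: 1.001
grasp_force: 0.0
t: 7.85
eef_pos: [0.603, -0.0956, 0.1489]
tool_rot: [0.0, -0.064, 0.998, -0.0]
contact_force: [-1.5, -1.7, 5.9]
gripper_width: 0.314
grasp_force: 39.9
```

```bash
python3 -m inch '[[0.018,0.006,0,0],[0.016,0.011,0,0],[0.013,0.015,0,0],[0.008,0.018,0,0],[0.004,0.019,0,0],[-0.002,0.020,0,0]]'; python3 -m inch '[[-0.006,0.018,0,0],[-0.011,0.016,0,0],[-0.015,0.013,0,0]]';  python3 -m inch '[[-0.018,0.008,0,0],[-0.019,0.004,0,0],[-0.020,-0.002,0,0],[0,0,0,0],[0,0,0,0]]'
```

```text
t: 8.45
eef_pos: [0.5357, -0.0146, 0.149]
tool_rot: [0.002, -0.063, 0.998, -0.001]
contact_force: [7.1, -4.2, -0.6]
gripper_width: 0.307
grasp_force: 40.8
t: 8.75
eef_pos: [0.5612, 0.0357, 0.1489]
tool_rot: [0.001, -0.063, 0.998, -0.001]
contact_force: [2.8, -9.8, 3.4]
gripper_width: 0.309
grasp_force: 41.2
t: 9.25
eef_pos: [0.6176, 0.0537, 0.1489]
tool_rot: [0.002, -0.064, 0.998, -0.0]
contact_force: [2.9, -2.1, 3.7]
gripper_width: 0.313
grasp_force: 41.3
```

```bash
python3 -m inch '[[0,0,0,0],[0,0,0,0],[0,0,0,0],[0,0,-0.03,0],[0,0,-0.03,0],[0.008,-0.037,0,0],[0.008,-0.037,0,0],[0.008,-0.036,0,0],[0.008,-0.036,0,0],[0,0,0,0],[0,0,0,0]]' 0.0854; python3 - <<'E'
from h import *
W=[]
for n,r in(("scene",(160,240,220,320)),("top",(150,220,190,280))):
    c=bot.read_camera(n)
    a=cv2.resize(c["color"][r[0]:r[1],r[2]:r[3]],(400,320),interpolation=cv2.INTER_CUBIC)
    W.append(a)
cv2.imwrite("pics/both3.png",np.hstack(W)[:,:,::-1])
E
```

```text
t: 10.35
eef_pos: [0.602, -0.0954, 0.208]
tool_rot: [-0.0, -0.063, 0.998, 0.0]
contact_force: [0.0, 0.3, 0.9]
gripper_width: 0.998
grasp_force: 0.0
```

View pics/both3.png

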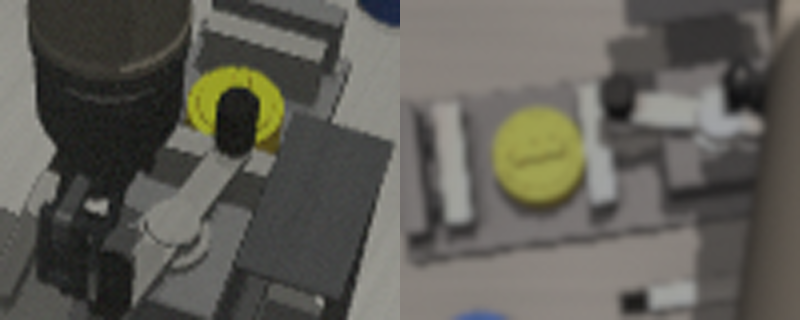

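The front jaw (right half, (598,150)) is now at the cap (540,155), and about 20 mm remains to the rear jaw at (452,165). A full half turn is safe.

```bash
python3 -m inch '[[0,0,0.03,0],[0,0,0.029,0],[0,0,0,0],[0,0,0,0],[0,0,0,0]]'; python3 -m inch '[[0,0,0,0],[0,0,0,0],[0,0,0,0],[0,0,0,0],[0,0,0,0],[0,0,0,0],[0,0,0,0],[0,0,0,0]]' 0.02 40; python3 -m inch '[[0.018,0.006,0,0],[0.016,0.011,0,0],[0.013,0.015,0,0],[0.008,0.018,0,0],[0.004,0.019,0,0],[-0.002,0.020,0,0]]'; python3 -m inch '[[-0.006,0.018,0,0],[-0.011,0.016,0,0],[-0.015,0.013,0,0]]'
```

```text
t: 10.95
eef_pos: [0.6038, -0.0943, 0.1508]
tool_rot: [0.001, -0.064, 0.998, -0.0]
contact_force: [0.1, 0.5, -0.5]
gripper_width: 1.002
grasp_force: 0.0
t: 11.75
eef_pos: [0.603, -0.0957, 0.15]
tool_rot: [0.001, -0.064, 0.998, -0.0]
contact_force: [-0.9, -2.4, 6.3]
gripper_width: 0.313
grasp_force: 40.1
t: 12.35
eef_pos: [0.535, -0.0148, 0.15]
tool_rot: [0.001, -0.063, 0.998, -0.001]
contact_force: [4.0, -4.5, 1.3]
gripper_width: 0.311
grasp_force: 41.0
t: 12.65
eef_pos: [0.5611, 0.0362, 0.15]
tool_rot: [0.0, -0.064, 0.998, -0.001]
contact_force: [1.8, -9.1, 4.4]
gripper_width: 0.311
grasp_force: 41.2
```

```bash
python3 -m inch '[[-0.018,0.008,0,0],[-0.019,0.004,0,0],[-0.020,-0.002,0,0],[0,0,0,0],[0,0,0,0]]'; python3 -m inch '[[0,0,0,0],[0,0,0,0],[0,0,0,0],[0,0,-0.03,0],[0,0,-0.03,0],[0.008,-0.037,0,0],[0.008,-0.037,0,0],[0.008,-0.036,0,0],[0.008,-0.036,0,0],[0,0,0,0],[0,0,0,0]]' 0.0854; python3 - <<'E'
from h import *
W=[]
for n,r in(("scene",(160,240,220,320)),("top",(150,220,190,280))):
    c=bot.read_camera(n)
    a=cv2.resize(c["color"][r[0]:r[1],r[2]:r[3]],(400,320),interpolation=cv2.INTER_CUBIC)
    W.append(a)
cv2.imwrite("pics/both4.png",np.hstack(W)[:,:,::-1])
E
```

```text
t: 13.15
eef_pos: [0.6178, 0.0536, 0.15]
tool_rot: [0.002, -0.064, 0.998, -0.0]
contact_force: [3.4, -2.9, 5.1]
gripper_width: 0.31
grasp_force: 41.3
t: 14.25
eef_pos: [0.602, -0.0954, 0.209]
tool_rot: [-0.0, -0.063, 0.998, 0.0]
contact_force: [1.0, 0.5, 0.6]
gripper_width: 1.003
grasp_force: 0.0
```

View pics/both4.png

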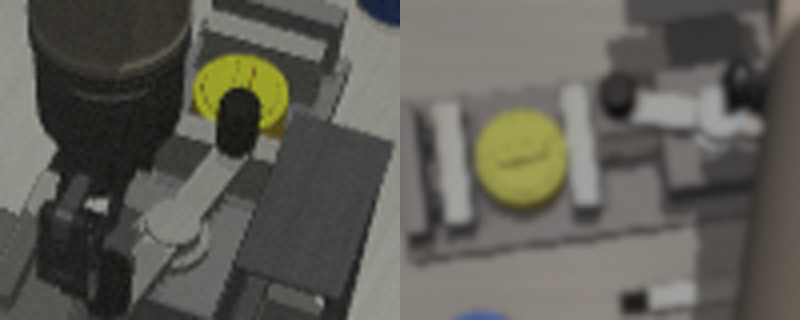

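About 7 mm of gap is left (467→476 px in the right half), roughly 100° before contact. I'll wind 75°, then use small steps while watching the force.

```bash
python3 -m inch '[[0,0,0.03,0],[0,0,0.029,0],[0,0,0,0],[0,0,0,0],[0,0,0,0]]'; python3 -m inch '[[0,0,0,0],[0,0,0,0],[0,0,0,0],[0,0,0,0],[0,0,0,0],[0,0,0,0],[0,0,0,0],[0,0,0,0]]' 0.02 40; python3 -m inch '[[0.018,0.006,0,0],[0.016,0.011,0,0],[0.013,0.015,0,0],[0.008,0.018,0,0],[0.002,0.010,0,0]]'; python3 -m inch '[[0.001,0.005,0,0],[0.001,0.005,0,0]]'; python3 -m inch '[[-0.001,0.005,0,0],[0,0.005,0,0]]'
```

```text
t: 14.85
eef_pos: [0.6038, -0.0943, 0.1518]
tool_rot: [0.001, -0.064, 0.998, -0.0]
contact_force: [0.1, 0.5, -0.4]
gripper_width: 1.003
grasp_force: 0.0
t: 15.65
eef_pos: [0.603, -0.0955, 0.1509]
tool_rot: [0.0, -0.064, 0.998, -0.0]
contact_force: [-1.2, -2.0, 5.8]
gripper_width: 0.31
grasp_force: 39.6
t: 16.15
eef_pos: [0.5389, -0.0421, 0.1509]
tool_rot: [0.001, -0.064, 0.998, -0.0]
contact_force: [2.1, -3.7, 2.4]
gripper_width: 0.307
grasp_force: 41.2
t: 16.35
eef_pos: [0.5368, -0.0335, 0.1509]
tool_rot: [0.002, -0.064, 0.998, -0.0]
contact_force: [5.5, -3.3, 2.2]
gripper_width: 0.311
grasp_force: 41.1
t: 16.55
eef_pos: [0.5359, -0.0239, 0.1509]
tool_rot: [0.001, -0.063, 0.998, -0.0]
contact_force: [1.2, -4.1, 6.4]
gripper_width: 0.309
grasp_force: 41.6
```

```bash
cat > f.py <<'E'
from station import bot
import numpy as np
o=bot.get_obs();r=o["eef_pos"][:2]-[.6097,-.0214];a=np.arctan2(r[1],r[0]);f=o["contact_force"]
print("clampang %.1f r %.4f resist %.1f radial %.1f"%(np.degrees(a)%360-7.3,np.hypot(*r),f[0]*-np.sin(a)+f[1]*np.cos(a),f[0]*np.cos(a)+f[1]*np.sin(a)))
E
I="python3 -m inch"
python3 -m inch '[[-0.001,0.005,0,0],[-0.001,0.005,0,0]]' >/dev/null; python3 f.py;  python3 -m inch '[[-0.001,0.005,0,0],[-0.002,0.005,0,0]]'>/dev/null; python3 f.py; python3 -m inch '[[-0.002,0.0045,0,0],[-0.002,0.0045,0,0]]'>/dev/null; python3 f.py
```

```text
clampang 166.8 r 0.0739 resist 4.3 radial -0.3
clampang 158.8 r 0.0740 resist 4.8 radial -0.7
clampang 151.2 r 0.0741 resist 3.4 radial -2.7
```

```bash

python3 -m inch '[[-0.0025,0.004,0,0],[-0.0025,0.004,0,0]]' >/dev/null; python3 f.py;  python3 -m inch '[[-0.003,0.004,0,0],[-0.003,0.004,0,0]]'>/dev/null; python3 f.py
```

```text
clampang 144.1 r 0.0742 resist 6.0 radial -3.2
clampang 136.7 r 0.0744 resist 5.7 radial -4.2
```

```bash

python3 -m inch '[[-0.0035,0.0035,0,0],[-0.0035,0.0035,0,0]]' >/dev/null; python3 f.py;  python3 -m inch '[[-0.0035,0.003,0,0],[-0.004,0.003,0,0]]'>/dev/null; python3 f.py
```

```text
clampang 129.5 r 0.0746 resist 6.5 radial -4.8
clampang 122.6 r 0.0748 resist 6.8 radial -5.9
```

```bash

python3 -m inch '[[-0.004,0.0025,0,0],[-0.004,0.0025,0,0]]' >/dev/null; python3 f.py;  python3 -m inch '[[-0.004,0.002,0,0]]'>/dev/null; python3 f.py
```

```text
clampang 115.7 r 0.0749 resist 7.5 radial -6.5
clampang 112.5 r 0.0750 resist 8.6 radial -6.4
```

The resistance is 8.6 N against about 4 N free, which is clearly firm. I'll release and lift.

```bash
python3 -m inch '[[0,0,0,0],[0,0,0,0],[0,0,0,0],[0,0,0,0],[0,0,-0.03,0],[0,0,-0.03,0],[0,0,-0.03,0],[0.03,0,-0.02,0],[0.04,0,0,0],[0.04,0,0,0],[0,0,0,0],[0,0,0,0]]' 0.0854; python3 - <<'E'
from h import *
W=[]
for n,r in(("scene",(160,240,220,320)),("top",(150,220,190,280))):
    c=bot.read_camera(n)
    a=cv2.resize(c["color"][r[0]:r[1],r[2]:r[3]],(400,320),interpolation=cv2.INTER_CUBIC)
    W.append(a)
cv2.imwrite("pics/both5.png",np.hstack(W)[:,:,::-1])
E
```

```text
t: 19.45
eef_pos: [0.4632, 0.0337, 0.2606]
tool_rot: [0.0, -0.064, 0.998, 0.0]
contact_force: [1.2, -0.3, 0.2]
gripper_width: 0.998
grasp_force: 0.0
```

View pics/both5.png

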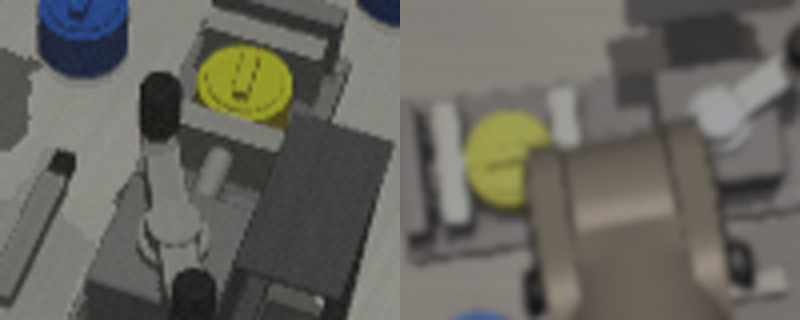

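The yellow cap (right half, (508,160)) stands flat and touches both jaws, the crank has stayed put and the gripper is clear. I'll hand in.

```bash
python3 -c "
from station import bot
print(bot.hand_in())"
```

```text
the job is handed in; nothing more can be done
None
```

I wound the crank about 590° clockwise until it stiffened to about 8.6 N (about 4 N when free), so the cap should be held firmly and it stands flat on the bed. I released the crank, moved the gripper clear and handed the job in at about 19.5 s; the hand-in gave no verdict.

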